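Hang the notions tote, then ease the sagging bolt and hold the stock gate ajar

TASK

The plywood tote stands in the swing of the little thread-cage gate: hang it by its handle, without tipping it over, on the hook of the stand. Then draw the gate's sagging bolt, lifting it over the bent keeper as you pull rather than forcing it, and swing the gate about 25 degrees open against its closing spring. Finish while still holding the gate ajar there, with the tote left hanging, and leave the thread cone, tin and hammer alone.

Things in the scene. Friction and masses are not known exactly. Their poses are not given: they have to be found in the camera images.
- tote_center (a point): (all lengths in mm unless marked) centre of the loose open plywood tote (0.11 to 0.22 kg): tray 80 (x) by 120 (y) by 50 mm high with small notions fixed in it, and a stiff arched handle over it, 130 high in all. The point is half-way up, 65 above its underside; x across the handle, y along the handle bar, z up.
- tote_bar (a point): centre of the tote's handle bar, 125 above its underside: bar along the tote's y, 120 long, 14 wide (x), 10 high (z); 70 clear below it, uprights at both ends (inner faces 52 either side of the centre). Same axes as the tote. Gripped about 30 from the bar's centre it leaves the middle free for the hook.
- hook_seat (a point): where a bar rests: top of the hook's flat bottom, 190 above the table, on a heavy fixed stand. The hook, a round bar 10 thick, leaves its post (16 thick, 58 from the seat in +x, top 207 high) towards -x; flat for 24; its tip, 29 from the seat in -x, turns up to 22 above the seat. A hung bar lies along y; bring it on over the tip from the -x side: the tray cannot pass the hook from above. Foot 120 across.
- gate_hinge (a point): on the gate's upright hinge line, 90 above the table; axes turn with the gate: the leaf (light wood slats, 323 long, 20 thick, top at 165) runs from here to -y, its robot-side face looks to -x. Opening swings the far end towards -x, towards the robot (clockwise seen from above).
- stile_top (a point): top of the gate's free stile, 308 from the hinge line; same axes as gate_hinge.
- bolt_handle (a point): grip point of the bolt's upright round handle: steel post 14 thick, with an 18 wide cap 14 to 20 above the point; the post is bare for 35 below it. It stands 62 in front (-x) of the gate's middle plane, 183 above the table while the bolt sags, and 245 from the hinge line along the gate when shot. Same axes as gate_hinge: the bolt is drawn to +y, towards the hinge.
- keeper_lip (a point): top edge of the bent-up steel lip of the fixed keeper on the latch post, 132 above the table; it hooks the bolt's downturned nose. The keeper also has a front cheek that stops the gate until the bolt is clear. Axes as the closed gate.
- gate (a joint): gate opening in rad: 0 shut, grows as it swings towards the robot, 0.44 is 25 degrees, stop at 1.4. A spring pulls it shut: about 0.4 N m when shut, 0.8 N m at 0.44.
- bolt (a joint): how far the bolt is drawn, m: 0 shot, 0.050 fully drawn. Sagging, it jams against the lip at about 0.005; the nose has cleared the lip from about 0.025 and the whole bolt has left the keeper at 0.034. About 1 N of friction.
- bolt_lift (a joint): how far the bolt is raised in its loose loops, m: 0 sagging (it falls back by its weight, 0.18 to 0.35 kg), 0.024 highest. The nose passes over the lip from about 0.0125.
- cone: bystander: loose paper thread cone 56 across, 100 high; origin under its centre.
- tin: bystander: loose metal tin 60 across, 70 high; origin under its centre.
- hammer: bystander: loose hammer lying on the bench; origin under its middle, handle to its -x.
Mind the look-alikes: they are no part of the job. Of the things that look like the part that bears tote_center, the largest one is meant. There is more than one size of the part that bears hook_seat; the job needs the middle-sized.

How it is judged (in metres and radians):
On the way, in this order (a step that is already met when the one before it is completed fails the run):
1. the tote hangs by its handle on the hook, let go (contact force between tote and stand above 0.5 N and contact force between tote and the fingers below 0.1 N and distance between tote_bar and hook_seat below 0.03 m), for 0.2 s.
2. the bolt is drawn clear of the keeper (value of joint bolt above 0.03 m), for 0.05 s.
3. the gate is swung ajar (value of joint gate above 0.26 rad), for 0.2 s.
At the end, for the whole second after the job is handed in: The gate stands still 0.27 to 0.61 rad (15 to 35 degrees) open, held there by the fingers (over 1 N on the gate or its bolt) with nothing else propping it, and the tote hangs on the hook, let go, its bar within 30 mm of the hook's seat (all of step 1 and value of joint gate between 0.27 and 0.61 rad and velocity of joint gate between -0.05 and 0.05 rad/s and contact force between the fingers and gate above 1 N and contact force between gate and tote below 0.1 N and contact force between gate and cone below 0.1 N and contact force between gate and tin below 0.1 N and contact force between gate and hammer below 0.1 N); the arm keeps its last pose, push and grip.
It fails at once if the bolt or gate is forced against the keeper (over 40 N) (contact force between bolt and cage above 40 N).
It fails at once if the tote is tipped (over 0.6 rad) (angle between tote_center's own z axis and vertical above 0.6 rad).
It fails at once if the cone is disturbed (moved over 30 mm) (distance of cone from where it was at the start of the episode above 0.03 m).
It fails at once if the tin is disturbed (moved over 30 mm) (distance of tin from where it was at the start of the episode above 0.03 m).
It fails at once if the hammer is disturbed (moved over 30 mm) (distance of hammer from where it was at the start of the episode above 0.03 m).
It also fails if it takes over 58 s, if anything falls off the work surface, if the arm or the gripper's body presses on something with over 40 N, if the wrist force passes 120 N, or if a joint passes its speed limit or range.

ROBOT

A 6-joint arm with a two-finger parallel gripper is mounted at the origin on the work surface. World frame = base frame: x ahead of the robot, y to its left, z up, the work surface at z = 0. Lengths are in mm, angles in rad, forces in N, time in s.
With the tool pointing down it reaches from about 375 to 900 mm from the base axis. Payload 3.1 kg.
Tool frame: the origin (TCP) lies midway between the tips of the shut fingers; the grasp point (between the pads) lies 19 mm behind it (r.grip_depth is the distance from the TCP to the grasp point, in mm); z points along the fingers, y is the line along which they close (so a half turn about z gives the same grasp; the last joint's range is limited). The gripper opens to 87 mm and grips with 3 to 60 N. Pads are 19 mm wide; open, the fingers measure 117 mm over their backs; the gripper's body (75 mm by 190 mm) begins 51 mm behind the grasp point.
Start: joints at [0.956, 0.527, 1.433, -0, 1.181, -0.178], TCP at [264.359, 566.313, 202.148] pointing down, gripper open.
Joint ranges: [-3.08, 3.08], [-0.75, 2.2], [0.22, 2.44], [-1.43, 4.57], [0, 2.65], [-2.85, 2.85]. Speed limits (rad/s): [2.79, 2.79, 3.14, 3.14, 3.14, 3.14].

INTERFACE

Orientations are given as a unit quaternion [w, x, y, z].
In Python, from station import r, jaws, monitor, get_image, camera_info, workorder gives the robot as it stands. Calls block until the motion is done:
- r.move_ptp(position, orientation): joint-space move of the TCP to a pose.
- r.move_straight(position, frame=None, feed=150, guard=None): straight line of the TCP; frame=None keeps the orientation; feed is the mean speed in mm/s. With guard (N) it stops when the force on the tool has changed by that much, and returns True; else False.
- r.goto_joints(angles): joint-space move.
- jaws.open_jaws() and jaws.grasp(): open the fingers fully, or close them until they stop; the grip force is fixed at half the most.
- r.sleep(seconds).
- r.inverse_kinematics(position, orientation): joint angles nearest the present ones, or None.
- monitor.sense(): the state.
- get_image(name): name is "scene" or "top" or "wrist"; returns (picture, depth): 400x640x3 uint8, red, green, blue; 400x640 float32, mm along the optical axis (not along the pixel's ray), 0 where there is no reading.
- camera_info(name): a dict with "vfov" (degrees; the focal length in pixels is half the picture's height over the tangent of half this angle, whatever the lens; pixels are square), "cx", "cy" (the principal point, pixels), "extrinsics" (4x4, takes a point from camera to world coordinates). Camera axes: x right, y up, looking along -z (the intrinsics and any distortion apply to the point x, -y, -z); pixel columns grow to the right and rows downward; lengths in mm; the calibration is good to about 2 mm. A picture is of the moment at which its call begins: read the wrist's pose just before it. camera_info takes no time and is no camera call; for the wrist camera it gives the pose at the moment of the call.
A pose or a line that the arm cannot do raises r.IKError and nothing moves.
- workorder.hand_in(): hands the job in; it is judged then, once.
The state is a dict: "t": time; "joint_positions": joint angles; "qvel": joint speeds; "effort": joint torques, N m; "ee_pos": TCP position; "eef_rot": TCP orientation; "wrist_force": force on the tool from outside, world axes, zero at the start; "torque": the same for the moment, N m; "gripper_width": opening from 0.0 (shut) to 1.0 (fully open); "gripper_force": force on a finger pad.
Only numpy, scipy, OpenCV 4.12 (cv2) and the standard library are available. Lean on these libraries where they do the work, as an engineer would, in place of code of your own. Each camera call takes 0.05 s, during which the arm holds its last target. There are 200 camera calls.

## Working session

There is one attempt and no reset: what is moved stays moved. The work goes in short steps, each a Python script; the robot and the scene stay as the last script left them, time stands still between calls to the robot, and variables do not carry over. Pictures are saved under pics/ and viewed, at most 10 in all, crops included, and the job is handed in when it is done.

```bash
ls; mkdir -p pics
python3 - <<'E'
from station import *
import cv2,numpy as np
for n in ["scene","top"]:
    p,d=get_image(n); c=camera_info(n); print(n,c)
    cv2.imwrite(f"pics/{n}0.png",p[:,:,::-1]); np.savez(f"{n}0.npz",p=p,d=d,E=c["extrinsics"],v=c["vfov"],cx=c["cx"],cy=c["cy"])
print(monitor.sense())
E
```

```text
pics
scene {'vfov': 53.59141495852086, 'cx': 316.8522649525122, 'cy': 204.38281422630698, 'extrinsics': array([[-5.44694064e-01, -6.99199805e-01,  4.63063721e-01,
         1.08158966e+03],
       [ 8.38633305e-01, -4.55182964e-01,  2.99169935e-01,
         3.70243439e+02],
       [ 1.59915716e-03,  5.51296746e-01,  8.34307701e-01,
         1.19264563e+03],
       [ 0.00000000e+00,  0.00000000e+00,  0.00000000e+00,
         1.00000000e+00]])}
top {'vfov': 42.29801767850579, 'cx': 324.0381126980242, 'cy': 205.21530901366344, 'extrinsics': array([[ 4.73927758e-03,  9.97332899e-01, -7.28328807e-02,
         3.71374814e+02],
       [-9.99977276e-01,  5.07584162e-03,  4.43664934e-03,
         2.07265271e+00],
       [ 4.79450451e-03,  7.28101991e-02,  9.97334291e-01,
         1.65057393e+03],
       [ 0.00000000e+00,  0.00000000e+00,  0.00000000e+00,
         1.00000000e+00]])}
{'t': 0.1, 'joint_positions': array([ 9.55485126e-01,  5.28415396e-01,  1.43377328e+00, -1.70543057e-06,
        1.18140112e+00, -1.78505183e-01]), 'qvel': array([-0.00153478, -0.00184111, -0.00352761, -0.00041633,  0.00010234,
        0.00047107]), 'effort': array([-3.39711851e-04, -4.40982771e+01, -1.77151501e+01,  6.35184674e-02,
        5.33629116e-02, -5.61809202e-05]), 'ee_pos': array([263.96986399, 565.74581511, 201.24389051]), 'eef_rot': array([-3.85288307e-04,  2.16670421e-01,  9.76244299e-01, -9.21245672e-04]), 'wrist_force': array([-0.26022437,  0.49009446,  0.44629848]), 'torque': array([-0.01150379,  0.02439642,  0.0472713 ]), 'gripper_force': 0.0, 'gripper_width': 1.0017671587057349}
```

View pics/scene0.png

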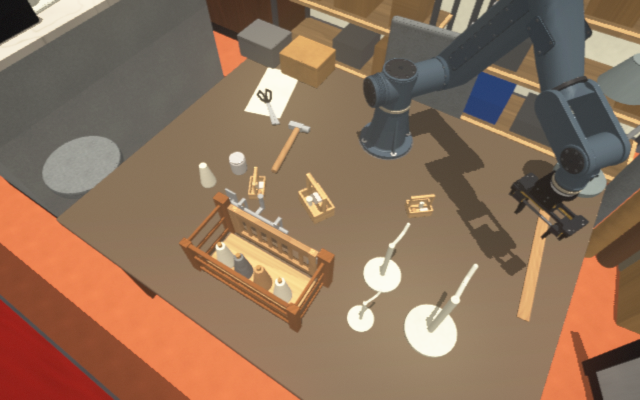

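View pics/top0.png

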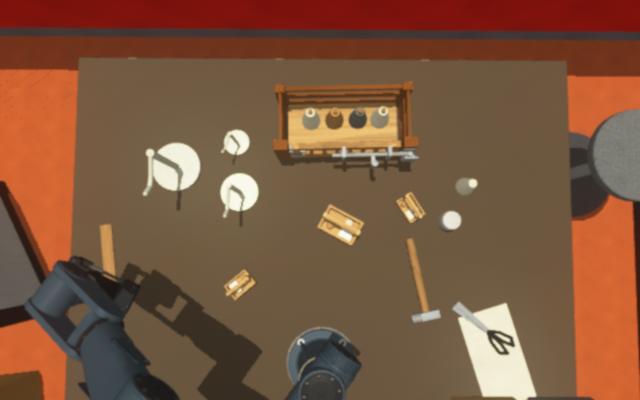

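Scene: the largest tote is at about top (341,225), the middle stand at (239,192), the gate leaf runs along (280–415,155), and the bolt handle is near (374,160). The distractors are the smaller totes and the other stands. Next I'll use depth to get points.

```bash
cat > h.py <<'E'
import numpy as np,cv2
def cloud(p,d,E,v,cx,cy):
    f=200/np.tan(np.radians(v)/2); vv,uu=np.mgrid[0:400,0:640]
    P=np.stack([(uu-cx)/f*d,-(vv-cy)/f*d,-d],-1)
    W=P@E[:3,:3].T+E[:3,3]; W[d<=0]=np.nan; return W
def load(n):
    z=np.load(n+"0.npz"); return z["p"],cloud(*[z[k] for k in["p","d","E","v","cx","cy"]])
def rect(P):
    (c,s,a)=cv2.minAreaRect(P[:,:2].astype(np.float32)); return np.round(c,1),np.round(s,1),round(a,1)
E
python3 - <<'E'
from h import *
for n in["top","scene"]:
    p,W=load(n); m=np.isfinite(W[...,2])
    x,y,z=W[...,0],W[...,1],W[...,2]
    print(n,"table",np.nanmedian(z[(abs(z)<15)]), np.nanstd(z[abs(z)<15]))
    def reg(name,x0,x1,y0,y1,z0,z1):
        k=m&(x>x0)&(x<x1)&(y>y0)&(y<y1)&(z>z0)&(z<z1)
        if k.sum()<4: print(name,k.sum()); return
        vv,uu=np.where(k)
        print(name,k.sum(),"mean",W[k].mean(0).round(1),"rect",*rect(W[k]),"zr",np.percentile(z[k],[2,50,98]).round(1),"px",uu.min(),uu.max(),vv.min(),vv.max())
        return W[k]
    reg("tray",250,480,-200,50,10,60)
    reg("bar",250,480,-200,50,112,140)
    reg("barlow",250,480,-200,50,70,112)
    reg("hookfoot",330,520,150,350,3,30)
    P=reg("hook>180",330,520,150,350,180,230)
    reg("post",330,520,150,350,60,178)
    reg("gate top",500,640,-260,170,155,175)
    reg("gate>175",480,640,-300,200,175,300)
    reg("cone",380,560,-480,-380,10,120)
    reg("tin",330,500,-420,-300,10,120)
    if P is not None:
        print(P[np.argsort(P[:,0])][::max(1,len(P)//25)].round(0).astype(int).tolist())
p,W=load("top")
a=cv2.resize(p[120:260,210:430,::-1],None,fx=3.6,fy=3.6,interpolation=cv2.INTER_CUBIC);cv2.imwrite("pics/topc.png",a)
p,W=load("scene")
a=cv2.resize(p[170:330,180:420,::-1],None,fx=3.3,fy=3.3,interpolation=cv2.INTER_CUBIC);cv2.imwrite("pics/scenec.png",a)
E
```

```text
top table -0.2713218977030465 4.3720109369522095
tray 509 mean [420.  -60.8  33.9] rect [366.7 -70.1] [243.2 200.7] 73.8 zr [10.4 37.5 55.3] px 308 382 208 281
bar 199 mean [427.8 -56.8 129.4] rect [427.9 -56.6] [118.7  14.3] 61.9 zr [122.9 129.7 135.9] px 323 360 213 235
barlow 3
hookfoot 980 mean [448.2 254.5   7.6] rect [426.  250.2] [187.7 199.7] 0.3 zr [ 3.1  6.  17.7] px 212 275 196 255
hook>180 99 mean [481.2 268.5 195.6] rect [480.6 269.3] [10.8 77.3] 83.9 zr [183.6 195.3 212.2] px 223 230 190 217
post 0
gate top 54 mean [621.6 -92.  166.6] rect [612.5 -57.9] [400.2  36.2] 87.2 zr [155.7 167.1 174.5] px 274 412 150 168
gate>175 114 mean [621.9 -75.1 189.2] rect [614.  -61.9] [408.3  49.2] 89.8 zr [177.4 187.1 204.4] px 273 415 149 166
cone 454 mean [ 488.3 -419.9   64. ] rect [ 487.6 -421.6] [ 70.8 157.1] 76.6 zr [ 13.1  67.4 103.1] px 443 477 181 230
tin 383 mean [ 444.7 -382.3   57.6] rect [ 421.6 -351.2] [130.  122.1] 77.8 zr [12.2 65.9 74.6] px 417 460 204 248
[[442, 271, 210], [445, 270, 216], [445, 278, 205], [448, 272, 206], [451, 275, 205], [454, 275, 205], [457, 270,
[... 1342 characters left out ...]
3   60.9] rect [ 492.5 -416.5] [ 51.1 158. ] 69.2 zr [ 15.   67.4 100. ] px 199 244 152 183
tin 333 mean [ 456.3 -379.1   50.9] rect [ 455.3 -358.8] [129.5  58.4] 79.5 zr [12.8 57.6 73.3] px 229 256 152 185
[[448, 274, 212], [450, 279, 208], [452, 270, 209], [453, 274, 209], [455, 270, 201], [457, 274, 202], [459, 269, 200], [460, 273, 194], [460, 277, 192], [463, 271, 198], [465, 273, 195], [466, 271, 189], [469, 276, 187], [471, 271, 185], [473, 274, 192], [477, 273, 190], [479, 274, 189], [483, 270, 190], [485, 275, 186], [487, 269, 190], [492, 268, 189], [495, 272, 193], [498, 267, 193], [502, 271, 197], [505, 270, 194], [509, 268, 198], [511, 266, 199], [515, 262, 197], [516, 269, 198]]
```

View pics/topc.png

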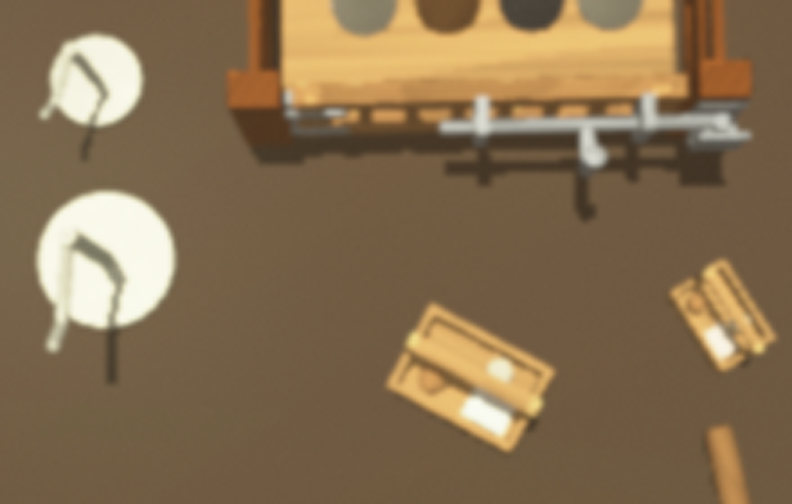

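View pics/scenec.png

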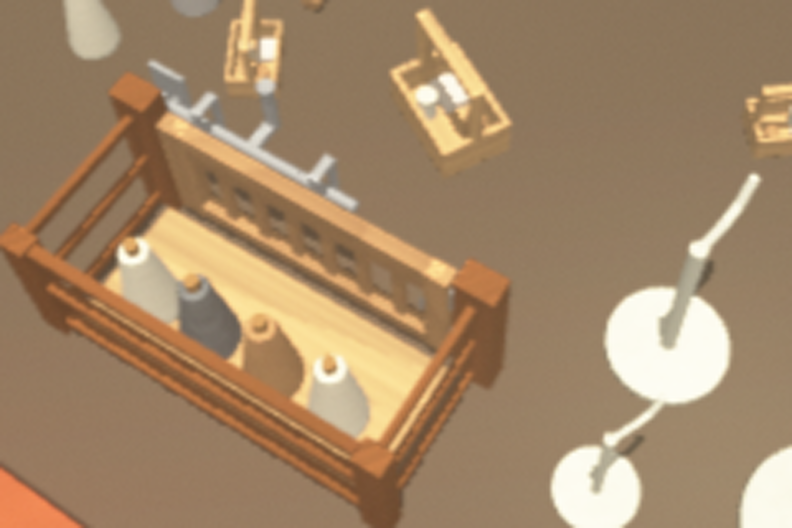

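```bash
cat >> h.py <<'E'
def q(psi):  # tool down, closing line at world angle psi (deg)
    a=np.radians(psi+90)/2; return [0,float(np.cos(a)),float(np.sin(a)),0]
def wrist(name):
    from station import get_image,camera_info
    c=camera_info("wrist"); p,d=get_image("wrist"); cv2.imwrite(f"pics/{name}.png",p[:,:,::-1])
    np.savez(name+".npz",p=p,d=d,W=cloud(p,d,c["extrinsics"],c["vfov"],c["cx"],c["cy"]))
    return p,cloud(p,d,c["extrinsics"],c["vfov"],c["cx"],c["cy"])
def sel(W,x0,x1,y0,y1,z0,z1):
    x,y,z=W[...,0],W[...,1],W[...,2]
    return W[(x>x0)&(x<x1)&(y>y0)&(y<y1)&(z>z0)&(z<z1)]
E
python3 - <<'E'
from h import *
from station import *
for n in["top","scene"]:
    p,W=load(n)
    P=sel(W,430,620,180,340,3,16); (c,r)=cv2.minEnclosingCircle(P[:,:2].astype(np.float32)); print(n,"foot",c,r,np.percentile(P,[1,99],axis=0)[:,:2].round(0).tolist())
    P=sel(W,500,600,-250,-80,188,210);print("handle",len(P),P.mean(0).round(1),P.std(0).round(1))
    P=sel(W,605,660,-190,60,150,175);print("leaf",len(P),P.mean(0).round(1),np.polyfit(P[:,1],P[:,0],1))
s=monitor.sense()["ee_pos"]
r.move_straight([s[0],s[1],330])
for nm,pos,psi in[("w_hook",[430,270,330],-7),("w_tote",[400,-56,320],-28)]:
    for ps in(psi,psi+180):
        J=r.inverse_kinematics(pos,q(ps)); print(nm,ps,None if J is None else np.round(J,2))
        if J is not None and abs(J[5])<2.3: break
    r.move_ptp(pos,q(ps)); r.sleep(.3)
    p,W=wrist(nm); print(monitor.sense()["ee_pos"],np.nanpercentile(W.reshape(-1,3),[5,95],axis=0).round(0).tolist())
P=sel(W,330,520,-150,40,112,140);print("bar",len(P),P.mean(0).round(1),rect(P))
W=np.load("w_hook.npz")["W"]
P=sel(W,400,535,220,320,180,230);print("hook",len(P),rect(P)); P=P[np.argsort(P[:,0])]
for a in range(435,530,6):
    k=P[(P[:,0]>=a)&(P[:,0]<a+6)]; print(a,len(k),k.mean(0).round(1) if len(k) else'')
a=np.hstack([cv2.imread(f"pics/{n}.png")[::,::] for n in("w_hook","w_tote")]);cv2.imwrite("pics/w1.png",cv2.resize(a,(800,250)))
E
```

```text
top foot (524.0829467773438, 257.3186950683594) 117.22250366210938 [[433.0, 183.0], [616.0, 336.0]]
handle 21 [ 594.4 -148.9  201.5] [3.  4.2 2.5]
leaf 445 [651.7 -59.6 162.5] [-4.60201794e-03  6.51381645e+02]
scene foot (524.48486328125, 262.3714904785156) 120.7849349975586 [[439.0, 188.0], [610.0, 332.0]]
handle 10 [ 596.1 -147.1  199.4] [2.6 5.4 3.6]
leaf 246 [651.8 -53.8 164.1] [2.98818775e-02 6.53378778e+02]Traceback (most recent call last):
  File "<stdin>", line 9, in <module>
AttributeError: 'float' object has no attribute 'move_straight'
```

```bash
cat > a.py <<'E'
from h import *
from station import *
for n in["top","scene"]:
    p,W=load(n); wh=(p.min(2)>190)[...,None]
    P=sel(np.where(wh,W,np.nan),430,600,180,340,-5,25); print(n,"foot",len(P),cv2.minEnclosingCircle(P[:,:2].astype(np.float32)),np.percentile(P,[1,99],axis=0)[:,:2].round(0).tolist())
s=monitor.sense()["ee_pos"]
r.move_straight([s[0],s[1],330])
for nm,pos,psi in[("w_hook",[430,270,330],-7),("w_tote",[400,-56,320],-28)]:
    for ps in(psi,psi+180):
        J=r.inverse_kinematics(pos,q(ps)); print(nm,ps,None if J is None else np.round(J,2))
        if J is not None and abs(J[5])<2.3: break
    r.move_ptp(pos,q(ps)); r.sleep(.3)
    p,W=wrist(nm); print(monitor.sense()["ee_pos"],np.nanpercentile(W.reshape(-1,3),[5,95],axis=0).round(0).tolist())
P=sel(W,330,520,-150,40,112,140);print("bar",len(P),P.mean(0).round(1),rect(P))
W=np.load("w_hook.npz")["W"]
P=sel(W,400,550,220,320,180,230);print("hook",len(P),rect(P)); P=P[np.argsort(P[:,0])]
for a in range(435,550,6):
    k=P[(P[:,0]>=a)&(P[:,0]<a+6)]; print(a,len(k),k.mean(0).round(1) if len(k) else'')
a=np.hstack([cv2.imread(f"pics/{n}.png") for n in("w_hook","w_tote")]);cv2.imwrite("pics/w1.png",cv2.resize(a,(800,250)))
E
python3 a.py
```

```text
top foot 849 ((534.2947387695312, 267.1458435058594), 60.23370361328125) [[478.0, 211.0], [588.0, 321.0]]
scene foot 901 ((532.3914184570312, 268.1139221191406), 63.3167610168457) [[481.0, 210.0], [591.0, 322.0]]
w_hook -7 [ 0.34  0.23  1.54 -0.    1.37  0.46]
[429.77811413 270.57888988 329.96297968] [[42.0, 55.0, -2.0], [811.0, 448.0, 454.0]]
w_tote -28 [-0.42  0.07  1.77 -0.    1.3   0.07]
[400.18181874 -55.49758289 319.99114495] [[67.0, -296.0, -1.0], [658.0, 188.0, 444.0]]
bar 1529 [430.6 -53.1 129.3] (array([429.3, -56. ]), array([120. ,  14.2]), 61.9)
hook 1360 (array([492.3, 270.6]), array([15.7, 99.1]), 82.8)
435 0 
441 48 [445.  274.2 209.8]
447 73 [450.  274.7 208.6]
453 68 [456.  274.3 201.2]
459 63 [462.  273.5 193.4]
465 66 [468.2 272.4 188.8]
471 69 [474.  271.9 188.5]
477 70 [480.  271.  188.3]
483 71 [486.  270.4 188.4]
489 76 [492.1 270.  190.3]
495 71 [498.1 269.5 192.8]
501 77 [504.  268.8 195.3]
507 75 [509.9 268.6 197.7]
513 79 [515.9 267.5 200. ]
519 84 [522.  267.4 202.3]
525 151 [528.3 267.9 200.6]
531 157 [533.8 267.3 203.4]
537 62 [538.8 265.6 206. ]
543 0 
549 0
```

View pics/w1.png

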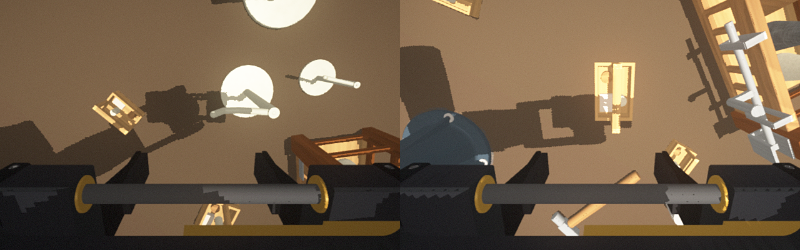

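Hook seat is about (476.5, 271.3), with a yaw of −6°. The post sits at 57 mm from the seat, which matches the given 58. The tote bar is at (429.5, −56), 120×14, with the bar along 61.9°. Next: grasp the tote and stage it in front of the hook.

```bash
cat > b.py <<'E'
from h import *
from station import *
bar=np.array([429.5,-56.]); a=np.radians(61.9); g=bar+30*np.array([np.cos(a),np.sin(a)])
Q=q(-28.1)
r.move_ptp([*g,230],Q); r.move_straight([*g,106],feed=100)
jaws.grasp(); s=monitor.sense(); print("w",s["gripper_width"]*87,s["gripper_force"],s["ee_pos"])
r.move_straight([*g,120],feed=40); r.sleep(.2); s=monitor.sense();print(s["wrist_force"],s["torque"],s["gripper_width"]*87)
r.move_straight([*g,231],feed=100)
h=np.radians(-6); hx=np.array([np.cos(h),np.sin(h)]); hy=np.array([-hx[1],hx[0]])
seat=np.array([476.5,271.3])
w=seat-125*hx+30*hy; print(w)
print(r.inverse_kinematics([*w,213],q(-6)))
r.move_ptp([*w,215],q(-6)); r.sleep(.3)
s=monitor.sense();print(s["t"],s["ee_pos"],s["wrist_force"],s["gripper_width"]*87)
p,W=wrist("w_car"); p,d=get_image("scene"); c=camera_info("scene")
cv2.imwrite("pics/car.png",cv2.resize(p[130:330,280:560,::-1],None,fx=2.8,fy=2.8))
for n,V in(("w",W),("s",cloud(p,d,c["extrinsics"],c["vfov"],c["cx"],c["cy"]))):
    P=sel(V,270,430,190,370,215,250); print(n,len(P),rect(P))
    # bar away from gripper: height against y
    k=P[abs((P[:,:2]-(seat-125*hx))@hx)<15]; yy=(k[:,:2]-(seat-125*hx))@hy
    for y0 in range(-70,70,20):
        m=(yy>=y0)&(yy<y0+20); print(y0,m.sum(),k[m].mean(0).round(1) if m.any() else'')
E
python3 b.py
```

```text
w 13.405627914419997 30.00001072883606 [443.72233533 -29.5484318  105.97351258]
[-0.92527106  0.24509865 -2.37504266] [-0.08421054  0.05701614 -0.0010926 ] 13.040523181241415
[355.32061698 314.20171477]
[ 4.87848121e-01  3.10367446e-01  1.78608781e+00 -4.44089210e-16
  1.04513740e+00  5.92567876e-01]
10.9833 [355.88503265 313.6224851  215.05776167] [-0.37482893  0.36280236 -1.60031239] 13.351837604978563
w 4168 (array([357.2, 299.5]), array([30.7, 90.1]), 0.9)
-70 0 
-50 1 [344.5 254.8 237. ]
-30 760 [350.4 264.9 238.4]
-10 119 [351.6 276.  238.7]
10 826 [354.8 305.7 239.1]
30 1501 [356.5 324.1 240.3]
50 937 [358.4 340.7 234.3]
s 85 (array([354.7, 284.3]), array([120. ,  18.2]), 84.1)
-70 28 [352. 229. 232.]
-50 39 [352.6 244.  235.9]
-30 2 [350.7 254.9 239.4]
-10 0 
10 0 
30 0 
50 16 [363.  342.2 232.6]
```

View pics/car.png

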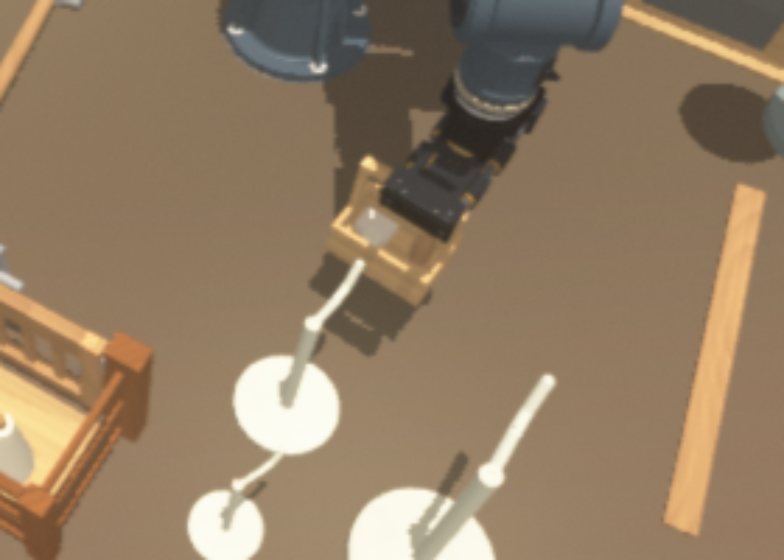

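```bash
cat > c.py <<'E'
from h import *
from station import *
h=np.radians(-6); hx=np.array([np.cos(h),np.sin(h)]); hy=np.array([-hx[1],hx[0]]); seat=np.array([476.5,271.3])
w=seat+30*hy
print(r.move_straight([*w,215],feed=80,guard=6), r.move_straight([*w,180],feed=40,guard=6))
s=monitor.sense();print(s["ee_pos"],s["wrist_force"])
print(r.move_straight([*w,175],feed=10,guard=1.5)); s=monitor.sense();print(s["ee_pos"],s["wrist_force"])
jaws.open_jaws(); r.sleep(.3); z=s["ee_pos"][2]
print(r.move_straight([*w,z+100],feed=80,guard=5)); s=monitor.sense();print(s["t"],s["ee_pos"],s["wrist_force"])
r.move_straight([*w,330])
r.move_ptp([540,-148,330],q(90)); r.sleep(.3)
print(monitor.sense()["t"],monitor.sense()["joint_positions"].round(2))
p,W=wrist("w_bolt"); print(monitor.sense()["ee_pos"])
P=sel(W,560,625,-185,-110,193,215); print("cap",len(P),np.median(P,0),P.std(0),rect(P))
P=sel(W,560,700,-240,110,150,215); 
for y0 in range(-240,110,25):
    k=P[(P[:,1]>=y0)&(P[:,1]<y0+25)&(P[:,2]<175)]; print(y0,len(k),np.percentile(k[:,0],[3,97]).round(1) if len(k) else'')
p,d=get_image("scene"); c=camera_info("scene"); V=cloud(p,d,c["extrinsics"],c["vfov"],c["cx"],c["cy"])
P=sel(V,410,560,200,345,192,206);print("bar",len(P),rect(P))
a=cv2.resize(p[170:300,300:500,::-1],(560,364)); b=cv2.resize(cv2.imread("pics/w_bolt.png"),(560,350)); cv2.imwrite("pics/c.png",cv2.resize(np.vstack([a,b[:236]]),(560,600)))
E
python3 c.py
```

```text
False False
[479.88125823 301.22926215 180.24287728] [ 0.07625449 -0.47721938 -1.70607519]
True
[479.70669241 301.37365632 175.37052378] [0.88330519 0.87927508 2.30207575]
False
17.35 [479.26457257 300.96045476 274.7025122 ] [-0.51630806 -0.83683122  0.05541836]
20.3083 [-0.47  0.31  1.42  0.    1.4  -2.04]
[ 540.0749225  -147.75290362  330.03447002]
cap 261 [ 597.20938898 -149.46609138  202.57143344] [4.49424773 4.38836894 1.70507752] (array([ 597.7, -149. ]), array([16.5, 17.1]), 90.0)
-240 501 [618.1 671.8]
-215 401 [622.7 670.8]
-190 455 [626.  668.6]
-165 546 [591.8 667.9]
-140 445 [650.4 667.5]
-115 441 [649.6 666.7]
-90 483 [620.4 666. ]
-65 189 [618.4 665.3]
-40 0 
-15 163 [646.4 656.6]
10 440 [645.9 663. ]
35 138 [645.5 662.3]
60 2 [643.1 643.6]
85 62 [637.5 643.5]
bar 305 (array([479.3, 269.7]), array([96.1, 95.8]), 40.6)
```

View pics/c.png

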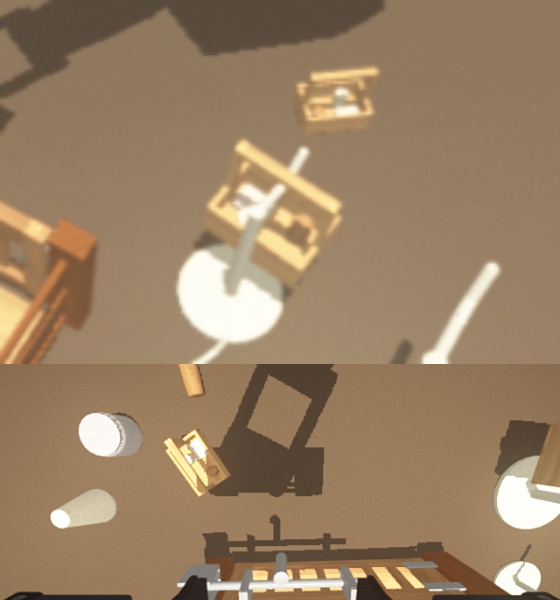

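```bash
cat > d.py <<'E'
from h import *
from station import *
y=np.radians(1.5); ex=np.array([np.cos(y),np.sin(y)]); ey=np.array([-ex[1],ex[0]])
H=np.array([597.7,-149.2])
def st(n):
    s=monitor.sense(); print(n,round(s["t"],2),s["ee_pos"].round(1),s["wrist_force"].round(1),round(s["gripper_width"]*87,1)); return s
r.move_ptp([*H,250],q(91.5)); print(r.move_straight([*H,164],feed=80,guard=8)); st("down")
jaws.grasp(); st("grip")
print(r.move_straight([*H,181],feed=40,guard=12)); st("lift")
D=H+46*ey
print(r.move_straight([*D,181],feed=40,guard=12)); st("drawn")
p,d=get_image("scene"); cv2.imwrite("pics/d.png",cv2.resize(p[150:280,180:380,::-1],None,fx=3,fy=3))
E
python3 d.py
```

```text
False
down 22.11 [ 598.2 -149.4  164.6] [ 0.2 -0.5  1.9] 86.9
grip 23.27 [ 597.7 -149.1  164. ] [ 0.1 -0.7  0.3] 16.0
False
lift 23.84 [ 597.6 -149.1  181.1] [ 0.7  0.2 -3.2] 16.0
False
drawn 25.14 [ 596.4 -102.8  180.9] [-1.5  1.4 -3.1] 16.3
```

View pics/d.png

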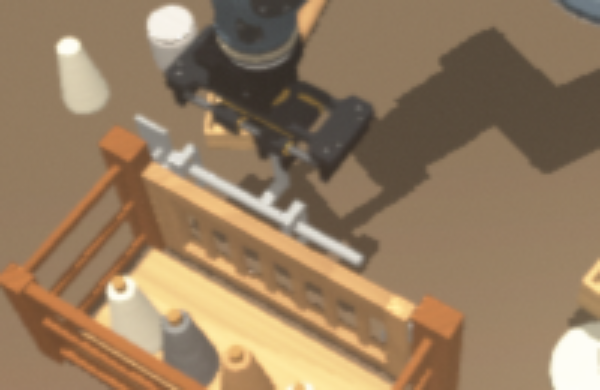

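The picture shows the bolt drawn towards the hinge, its nose out of the keeper at about (150,130). Next is the opening arc.

```bash
cat > e.py <<'E'
from h import *
from station import *
y0=np.radians(1.5); ex=np.array([np.cos(y0),np.sin(y0)]); ey=np.array([-ex[1],ex[0]])
H=np.array([597.7,-149.2]); C=H+62*ex+245*ey; v=H+46*ey-C
for th in np.linspace(0,.42,8)[1:]:
    R=np.array([[np.cos(th),np.sin(th)],[-np.sin(th),np.cos(th)]])
    t=C+R@v
    if r.move_straight([*t,181],q(91.5-np.degrees(th)),feed=45,guard=25): print("guard",th); break
    s=monitor.sense(); print(round(th,2),round(s["t"],1),s["ee_pos"].round(1),s["wrist_force"].round(1))
r.sleep(.8); s=monitor.sense(); print(s["wrist_force"].round(1),s["qvel"].round(3),s["gripper_width"]*87)
for n in("top","scene"):
    p,d=get_image(n); c=camera_info(n); V=cloud(p,d,c["extrinsics"],c["vfov"],c["cx"],c["cy"])
    P=sel(np.where(((p[...,0]>150)&(p[...,2]<150))[...,None],V,np.nan),470,645,-230,60,155,172)
    if len(P)>9: print(n,len(P),rect(P),np.degrees(np.arctan(np.polyfit(P[:,1],P[:,0],1)[0])))
    if n=="top": a=cv2.resize(p[80:280,200:480,::-1],(560,400))
    else: b=cv2.resize(p[140:300,180:440,::-1],(560,345)); 
cv2.imwrite("pics/e.png",np.vstack([a[:290],b[:310]]))
E
python3 e.py
```

```text
0.06 25.6 [585.5 -99.6 181.4] [ 3.4  0.3 -4. ]
0.12 26.0 [573.5 -95.2 181.2] [ 3.   0.5 -4.1]
0.18 26.5 [562.  -90.  181.1] [ 3.5  1.1 -3.7]
0.24 26.9 [550.9 -84.3 181.1] [ 3.8  0.2 -4.1]
0.3 27.3 [540.2 -77.8 181.1] [ 4.3 -1.8 -3.7]
0.36 27.7 [529.9 -70.7 181.1] [ 4.4 -0.5 -3.4]
0.42 28.2 [520.  -63.  181.1] [ 4.1 -1.7 -2.6]
[ 3.1 -1.5 -2.4] [-0.     0.002  0.    -0.002 -0.001 -0.   ] 16.06062336463773
top 232 (array([575.3, -68.4]), array([284.3,  36.2]), 67.2) 22.306129035274292
scene 512 (array([575.8, -67. ]), array([281.6,  41.8]), 67.7) 22.344106590128316
```

View pics/e.png

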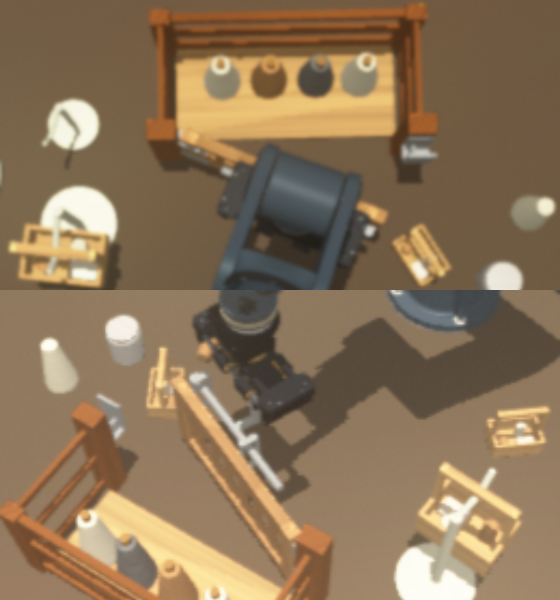

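The gate stands about 23–24° open, held steadily by the bolt handle, and the tote is hanging on the hook. I'm handing it in.

```bash
python3 -c "
from station import *
print(workorder.hand_in())"
```

```text
the job is handed in; nothing more can be done
None
```

The job is handed in after about 29 s of the 58 s: the tote hangs on the middle hook, the bolt is drawn about 46 mm, and the gripper holds the gate about 24° open (the hand-in returned no verdict).

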